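# Close the glue press on a refaced sanding block

## Robot

A 6-joint arm with a two-finger parallel gripper is mounted at the origin on a cart in front of the work surface, level with it; the furniture and walls round the work are solid. World frame = base frame: x ahead of the robot, y to its left, z up, the work surface at z = 0. Lengths are in m, angles in rad, forces in N, time in s.
With the tool pointing down it reaches from about 0.375 to 0.75 m from the base axis. Payload 9 kg.
Tool frame: the origin (TCP) lies midway between the tips of the shut fingers; the grasp point (between the pads) lies 19 mm behind it (bot.grip_depth is the distance from the TCP to the grasp point, in m); z points along the fingers, y is the line along which they close (so a half turn about z gives the same grasp; the last joint's range is limited). The gripper opens to 85 mm and grips with 20 to 120 N. Pads are 22 mm wide; open, the fingers measure 114 mm over their backs; the gripper's body (76 mm by 85 mm) begins 54 mm behind the grasp point. The pads swing forward as they close: fully open they stand 13 mm farther back than shut.
Start: joints at [0.95, 0.104, 0.097, 1.564, 0, 1.353], TCP at [0.235, 0.552, 0.231] pointing down, gripper open.
Joint ranges: [-2.99, 2.99], [-0.84, 1.86], [-1.1, 1.16], [-1.84, 2.11], [-1.51, 1.56], [-3.14, 3.14]. Speed limits (rad/s): [2.22, 2.22, 2.57, 3.14, 3.14, 3.14].

## Interface

Orientations are given as a unit quaternion [w, x, y, z].
In Python, from plant import state, eyes, bot gives the robot as it stands.
- The arm moves only by the tool send_rows, never from a script. Its argument "motion" is a list of rows, each a list of 3 entries, a list of its own where there are three numbers: the shift along the tool's x, y, z in cm, then the turn, a rotation vector about the tool's x, y, z in degrees, then the closure, from 0 (fully open) to 1 (shut). In form: [[[dx, dy, dz], [ax, ay, az], fingers], ...]. A call has exactly 10 rows; each row is the pose to reach, as a shift and turn from the pose commanded when the call began, along the tool's axes at that moment; what a row does not reach only later rows make up. A row lasts 1/12 s, in which the tool goes at most 41.7 mm and 7.16 degrees, less where a joint would pass 70% of its speed; a pose out of reach is approached as far as the arm can. A call with a gripper value outside its range is refused whole. The fingers move at their own pace and stop on an object; "newtons" is the grip in N (left out, the last holds). Time passes only in rows, so rows that repeat a pose let the fingers close, or fill a call up. It gives the time, the measured TCP pose, the force, the opening and the grip force at its end, in the units of the state.
- state(): the state, without advancing time (a new reading comes with each control period).
- eyes.capture(name): name is "scene" or "side" or "wrist"; returns the picture (480x640x3 uint8, red, green, blue); there is no depth.
- eyes.camera_params(name): a dict with "fx", "fy", "cx", "cy" (pixels), "rvec" (rotation vector, rad) and "tvec" (3), from world to camera coordinates, as OpenCV has them. Camera axes: x right, y down, z forward; pixel columns grow to the right and rows downward; lengths in m; the calibration is good to about 2 mm. A picture is of the moment at which its call begins: read the wrist's pose just before it. camera_params takes no time and is no camera call; for the wrist camera it gives the pose at the moment of the call.
- bot.close_job(): hands the job in; it is judged then, once.
The state is a dict: "t": time; "joints": joint angles; "joint_velocities": joint speeds; "tau": joint torques, N m; "tool_pos": TCP position; "tool_rot": TCP orientation; "ft_force": force on the tool from outside, world axes, zero at the start; "moment": the same for the moment, N m; "width": finger opening in m; "grasp_force": force on a finger pad.
Only numpy, scipy, OpenCV 4.12 (cv2) and the standard library are available. Lean on these libraries where they do the work, as an engineer would, in place of code of your own. Each camera call takes 0.05 s, during which the arm holds its last target. There are 200 camera calls.

## Task

The sanding block has a freshly glued face and waits on the pulled-out bed of the small blue bench press. Push the bed in by its front plate until it is fully home, then push the hand wheel round clockwise, seen from above, by its upright red handle through exactly one full turn, so that the spring pad is set on the block and the handle ends where it started round the circle. Only push, with the outside of the fingers: do not grip the handle, do not touch the block, leave the things round the press alone, and draw the fingers clear at the end.

Things in the scene. Friction and masses are not known exactly. Their poses are not given: they have to be found in the camera images.
- press: blue cast bench press, screwed down, base 235x165 mm, height to the top of its bridge 141 mm; origin on the desk straight below the screw; its -x axis points out of the front (where the bed slides out), z up. Two columns at y = +-68 mm carry the bridge (46 mm along x, 172 mm along y) over the bed. The base reaches from x = -140 to +95 mm.
- screw_axis (a point): fixed point on the vertical screw axis of the press, 180 mm above the desk: the centre of the circle on which the handle goes round.
- bed (a joint): sliding bed (aluminium plate, 90 mm wide): how far it is pulled out, in m; 0 = fully home against its stop, at most 0.11; starts 0.08 out. Stays where it is left; about 2 N plus light damping to push.
- bed_front (a point): centre of the front face of the bed's upright front plate (98 mm wide, 34 mm high, from 20 to 54 mm above the desk, black rubber push pad in the middle); moves with the bed; axes parallel to those of the press, the face looks along -x. Home, it lies 160 mm in front of the screw axis; the bed is pushed along +x. The desk in front of the press is free below and before it.
- wheel (a joint): turning of the hand wheel in rad, growing clockwise seen from above, which moves screw and pad down 6 mm a turn; starts between 0 and 2. Wheel and handle go down 6 mm a turn too. Can turn from -7 to 15, so there is no stop at one turn. Stays where it is left (drag 0.12 N m, about 2 N at the handle).
- handle: upright red spinner handle on the rim of the dark steel hand wheel: 21 mm diameter, 52 mm tall; origin at its foot on its centre line, 75 mm from the screw axis and about 179 mm above the desk at the start, z up along the handle; the rim (15 mm thick bar) tops out 3.5 mm above this origin. The hub in the middle of the wheel is 38 mm wide and rises 16 mm above this origin.
- pad: spring-loaded pressure pad under the screw, 44x82 mm; its rubber underside is 0.6 to 2.5 mm above the block's top at the start (when the block is under it). After one turn it presses on the block with 14 to 21 N (spring 3 N per mm). Origin on the desk below it.
- block: sanding block, dark with red-brown upper face, 34x66x24 mm, lying loose in a shallow nest on the bed (walls 6 mm high), its 66 mm across the bed; origin at the centre of its underside, 29 mm above the desk. The bed carries it under the pad.
- glue_tube: white squeeze tube lying down, 106x39x27 mm; bystander, loose; origin at the centre of its underside.
- marker_2: white paint marker with black cap, lying, 127x14x16 mm; bystander, loose; origin at the centre of its underside.
- paint_pot_5: small blue paint pot, 29 mm diameter, 52 mm tall; bystander, loose; origin at the centre of its underside.
Things that resemble listed ones, but are neither listed nor needed, are in the scene too. What is shaped like the block but yellow is not meant.

How it is judged:
By the outcome, as a careful person would: the job done as asked, in the order asked, and still so for the second after the job is handed in, with the robot touching nothing.
It also fails if it takes over 64 s, if anything falls off the work surface, if the arm or the gripper's body presses on something with over 40 N, if the wrist force passes 120 N, or if a joint passes its speed limit or range.

## Working session

There is one attempt and no reset: what is moved stays moved. The work goes in short steps, Python scripts to look and compute and a tool call to move; the robot and the scene stay as the last step left them, time stands still between calls to the robot, and variables do not carry over. Pictures are saved under pics/ and viewed, at most 10 in all, crops included, and the job is handed in when it is done.

Besides the shell and the picture viewer there is one more tool, called after "Emit:" by a JSON object that holds its "op" and its "data". send_rows: Moves the arm, as the interface text tells. Its arguments: {"type":"object","properties":{"motion":{"type":"array","items":{"type":"array"}},"newtons":{"type":"number"}},"required":["motion"]}

```bash
ls; mkdir -p pics; python3 - <<'E'
from plant import state, eyes, bot
import cv2, numpy as np
s=state(); print({k:np.round(v,3) for k,v in s.items()})
for n in ("scene","side"):
    cv2.imwrite(f"pics/{n}0.png",eyes.capture(n)[:,:,::-1])
    p=eyes.camera_params(n); print(n,{k:np.round(v,3) for k,v in p.items()})
E
```

```text
pics
{'t': np.float64(0.0), 'joints': array([0.95 , 0.105, 0.096, 1.564, 0.   , 1.353]), 'joint_velocities': array([ 0.   ,  0.001, -0.   , -0.001, -0.   ,  0.001]), 'tau': array([ 1.0000e-03, -5.5692e+01,  5.0366e+01,  1.7000e-02, -0.0000e+00,
       -0.0000e+00]), 'tool_pos': array([0.235, 0.552, 0.231]), 'tool_rot': array([-0.   ,  0.2  ,  0.98 , -0.001]), 'ft_force': array([-0.367, -0.203, -0.056]), 'moment': array([ 0.015,  0.009, -0.057]), 'grasp_force': np.float64(0.0), 'width': np.float64(0.085)}
scene {'fx': np.float64(559.8), 'fy': np.float64(559.8), 'cx': np.float64(326.082), 'cy': np.float64(240.845), 'rvec': array([ 2.157, -0.71 ,  0.371]), 'tvec': array([-0.485,  0.338,  0.945])}
side {'fx': np.float64(467.067), 'fy': np.float64(467.067), 'cx': np.float64(325.059), 'cy': np.float64(238.851), 'rvec': array([ 0.119, -2.807,  1.276]), 'tvec': array([0.654, 0.103, 0.986])}
```

View pics/scene0.png

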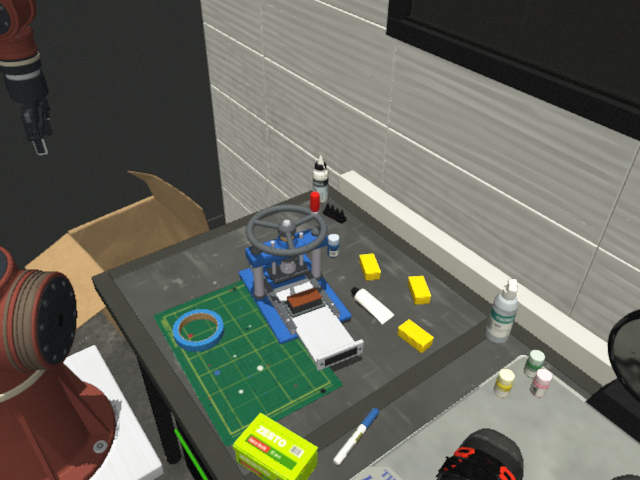

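View pics/side0.png

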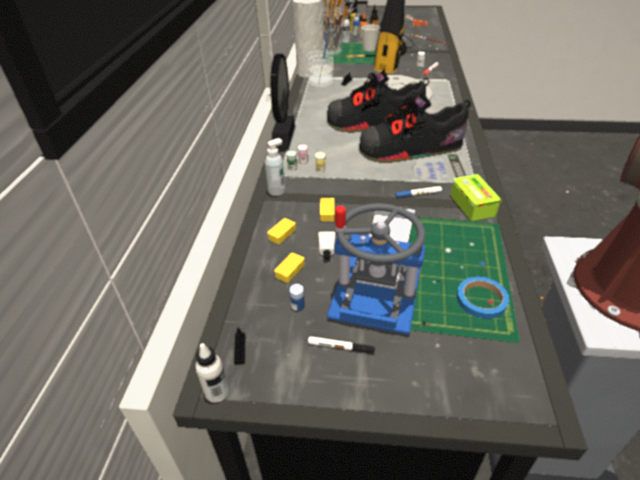

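Scene shows the press with the hub at about (287,224), the red handle at (315,203) and the bed front plate at about (345,355). Side view has the hub at (380,232) and the handle at (340,216). Candidates: the only handle-like red thing is at (315,203). The block is the red-brown one at (305,300); the yellow ones at (370,266), (419,290) and (415,335) are lookalikes. I'll check this in a close crop.

```bash
python3 - <<'E'
import cv2, numpy as np
a=cv2.imread("pics/scene0.png")[180:380,230:380]; b=cv2.imread("pics/side0.png")[195:345,310:440]
a=cv2.resize(a,None,fx=3,fy=3,interpolation=cv2.INTER_CUBIC); b=cv2.resize(b,None,fx=2.6,fy=2.6,interpolation=cv2.INTER_CUBIC)
c=np.zeros((600,800,3),np.uint8); c[:,:450]=a; c[:390,455:455+338]=b
cv2.imwrite("pics/crop1.png",c)
E
```

```text
(no output)
```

View pics/crop1.png

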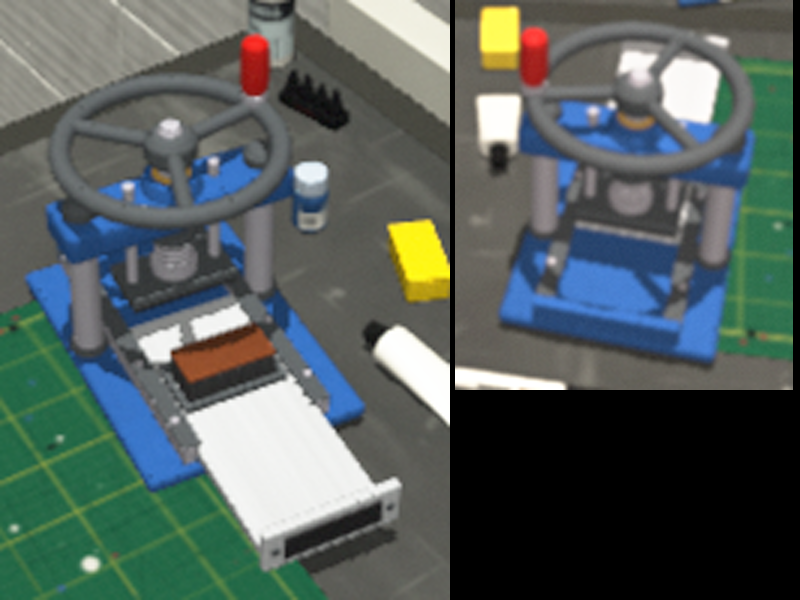

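```bash
cat > h.py <<'E'
from plant import state, eyes, bot
import cv2, numpy as np
from scipy.optimize import least_squares
from scipy.spatial.transform import Rotation as R
def proj(n,P):
    p=eyes.camera_params(n); K=np.array([[p['fx'],0,p['cx']],[0,p['fy'],p['cy']],[0,0,1]])
    return cv2.projectPoints(np.atleast_2d(np.float64(P)),p['rvec'],p['tvec'],K,None)[0][:,0]
def ray_at_z(n,uv,z):
    p=eyes.camera_params(n); Rm=cv2.Rodrigues(p['rvec'])[0]; c=-Rm.T@p['tvec'].ravel()
    d=Rm.T@np.array([(uv[0]-p['cx'])/p['fx'],(uv[1]-p['cy'])/p['fy'],1]); return c+d*(z-c[2])/d[2]
E
python3 - <<'E'
from h import *
S=lambda u,v:(229.67+u/3+.17,179.67+v/3+.17); D=lambda u,v:(310+(u-455)/2.6-.3,195+v/2.6-.3)
# press-frame points
pts=[("scene",(-.240,.049,.054),S(264,541)),("scene",(-.240,-.049,.054),S(399,483)),("scene",(-.240,.049,.020),S(267,567)),("scene",(-.240,-.049,.020),S(400,511)),
("scene",(-.14,.0825,0),S(154,489)),("scene",(-.14,-.0825,0),S(363,416)),
("side",(.095,.0825,0),D(714,361)),("side",(.095,-.0825,0),D(502,322)),
("scene","top",S(255,39)),("side","top",D(534,31)),("scene","foot",S(255,96)),("side","foot",D(534,86))]
def w(q,p):
    c,s=np.cos(q[2]),np.sin(q[2]); return np.array([q[0]+c*p[0]-s*p[1],q[1]+s*p[0]+c*p[1],p[2]])
def P(q,p):
    if isinstance(p,str): return np.array([q[0]+.075*np.cos(q[3]),q[1]+.075*np.sin(q[3]),.231 if p=="top" else .1825])
    return w(q,p)
print("front",ray_at_z("scene",S(331,512),.054),"hub",ray_at_z("scene",S(170,140),.195),"handle",ray_at_z("scene",S(255,39),.231),ray_at_z("side",D(534,31),.231),"hubside",ray_at_z("side",D(636,85),.195))
f=ray_at_z("scene",S(331,512),.054); h=ray_at_z("scene",S(170,140),.195); hd=ray_at_z("scene",S(255,39),.231)
q0=[h[0],h[1],np.arctan2(*(h-f)[1::-1]),np.arctan2(*(hd-h)[1::-1])]
# also fit side camera shift? no
fun=lambda q:np.concatenate([proj(n,P(q,p))[0]-np.array(uv) for n,p,uv in pts])
r=least_squares(fun,q0,loss='soft_l1'); q=r.x
print(q0,q,np.degrees(q[2:])); print(np.round(r.fun if 0 else fun(q).reshape(-1,2),1))
print("handle",P(q,"foot"),"front",w(q,(-.24,0,.037)),"home front",w(q,(-.16,0,.037)))
# bystanders
print("pot",ray_at_z("side",(297,305),0),"tube",ray_at_z("scene",(373,306),.013),"marker",ray_at_z("side",(340,346),.008))
E
```

```text
front [ 0.50422834 -0.17944008  0.054     ] hub [0.53502341 0.03978258 0.195     ] handle [0.61905786 0.06055275 0.231     ] [0.61915153 0.06477668 0.231     ] hubside [0.54711414 0.07458195 0.195     ]
[np.float64(0.5350234077685794), np.float64(0.03978257534421947), np.float64(1.4312356064456817), np.float64(0.24230638283158207)] [0.54473094 0.05853295 1.4200551  0.05668184] [81.36316374  3.24763012]
[[ 0.8 -1.5]
 [ 1.4 -0.8]
 [-0.5  1.7]
 [-0.1  1.6]
 [-1.2  4.4]
 [ 0.5  1. ]
 [ 0.2  3. ]
 [-1.2  2.7]
 [-0.4 -0.6]
 [-0.2 -0.7]
 [-0.6 -0.2]
 [-0.2 -1. ]]
handle [0.6196105  0.06278181 0.1825    ] front [ 0.5086899  -0.17874546  0.037     ] home front [ 0.52070358 -0.09965266  0.037     ]
pot [0.70547405 0.10238949 0.        ] tube [ 0.65927756 -0.09805587  0.013     ] marker [0.60924482 0.20319688 0.008     ]
```

```bash
python3 - <<'E'
from h import *
S=lambda u,v:np.array((229.67+u/3+.17,179.67+v/3+.17)); D=lambda u,v:np.array((310+(u-455)/2.6-.3,195+v/2.6-.3))
pts=[("scene",(-.240,.049,.054),S(264,541)),("scene",(-.240,-.049,.054),S(399,483)),("scene",(-.240,.049,.020),S(267,567)),("scene",(-.240,-.049,.020),S(400,511)),
("scene","top",S(255,39)),("side","top",D(534,31)),("scene","foot",S(255,96)),("side","foot",D(534,86))]
base=[("scene",(-.14,.0825,0),S(154,489)),("scene",(-.14,-.0825,0),S(363,416)),("side",(.095,.0825,0),D(714,361)),("side",(.095,-.0825,0),D(502,322))]
def w(q,p):
    c,s=np.cos(q[2]),np.sin(q[2]); return np.array([q[0]+c*p[0]-s*p[1],q[1]+s*p[0]+c*p[1],p[2]])
def P(q,p):
    if isinstance(p,str): return np.array([q[0]+.075*np.cos(q[3]),q[1]+.075*np.sin(q[3]),.231 if p=="top" else .1825])
    return w(q,p)
a,b=[x.ravel() for x in np.meshgrid(np.linspace(0,6.283,120),np.linspace(0,6.283,24))]
def torus(q):
    r=.075+.0075*np.cos(b); T=np.c_[q[0]+r*np.cos(a),q[1]+r*np.sin(a),.175+.0075*np.sin(b)]
    A=proj("scene",T);B=proj("side",T)
    o=np.r_[A.min(0),A.max(0),B.min(0),B.max(0)]
    return o-np.r_[S(50,74),S(291,222),D(524,23),D(752,173)]
pr=lambda q,L:np.concatenate([proj(n,P(q,p))[0]-uv for n,p,uv in L])
fun=lambda q:np.r_[torus(q),pr(q,pts)]
r=least_squares(fun,[.545,.058,1.42,.06],loss='soft_l1'); q=r.x
print(q,np.degrees(q[2:]));print("torus",np.round(torus(q),1));print(np.round(pr(q,pts).reshape(-1,2),1).tolist(),np.round(pr(q,base).reshape(-1,2),1).tolist())
print("handle",P(q,"foot"),"front",w(q,(-.24,0,.037)),"home front",w(q,(-.16,0,.037)))
print("box top",ray_at_z("scene",(283,440),.05),ray_at_z("scene",(262,414),.05),"whitemk",ray_at_z("scene",(357,435),.008),"bottle",ray_at_z("scene",(320,198),0))
E
```

```text
[0.54541017 0.05820198 1.41439329 0.064862  ] [81.03876611  3.71631904]
torus [-1.6 -1.2 -0.2  1.8 -0.7 -1.4  0.6  0.8]
[[0.5, -1.4], [1.2, -0.5], [-0.8, 1.8], [-0.3, 1.9], [-0.3, -0.8], [-0.5, -0.6], [-0.5, -0.3], [-0.6, -0.9]] [[-1.3, 4.4], [0.6, 1.2], [-0.5, 3.0], [-1.8, 2.3]]
handle [0.62025246 0.06306322 0.1825    ] front [ 0.50802629 -0.17886857  0.037     ] home front [ 0.52048758 -0.09984506  0.037     ]
box top [ 0.31723375 -0.26856045  0.05      ] [ 0.31568023 -0.20751234  0.05      ] whitemk [ 0.437982   -0.31307879  0.008     ] bottle [0.82174341 0.31038589 0.        ]
```

```bash
cat >> h.py <<'E'
import json
def cur():
    s=state(); M=R.from_quat(np.roll(s['tool_rot'],-1)).as_matrix()
    return np.r_[s['tool_pos'],np.degrees(np.arctan2(M[1,1],M[0,1]))]
def rows(c,targets,d=1,fin=1):
    """c,targets: world x,y,z, tool-y heading deg -> rows from commanded pose c; returns the last rounded pose"""
    p=np.radians(c[3]); X=np.array([-np.sin(p),np.cos(p)])*1; Y=np.array([np.cos(p),np.sin(p)])
    # tool z down: x = y x z
    X=np.cross(np.r_[Y,0],[0,0,-1.])[:2]; out=[]
    for t in targets:
        e=(np.array(t[:3])-c[:3])*100; az=-((t[3]-c[3]+180)%360-180) if len(t)<5 else t[4]
        out.append([[round(float(v),d)+0. for v in (X@e[:2],Y@e[:2],-e[2])],[0,0,round(float(az),1)],fin])
    l=out[-1]; xy=c[:2]+(X*l[0][0]+Y*l[0][1])/100
    return out,np.r_[xy,c[2]-l[0][2]/100,c[3]-l[1][2]]
E
python3 - <<'E'
from h import *
c=cur(); print(c)
for T in [[(.3,.5,.33,67),(.50,.2,.33,81.2)],[(.4995,-.235,.33,81.2)],[(.4995,-.235,.028,81.2)]]:
    o,c=rows(c,T); print(o,c)
E
```

```text
[ 0.23501127  0.55175787  0.2306072  66.92032395]
[[[-8.0, -2.2, -9.9], [0, 0, -0.1], 1], [[-38.2, -22.0, -9.9], [0, 0, -14.3], 1]] [ 0.50019384  0.1996184   0.3296072  81.22032395]
[[[-6.6, -43.0, 0.0], [0, 0, 0.0], 1]] [ 0.49978732 -0.23541704  0.3296072  81.22032395]
[[[0.0, 0.0, 30.2], [0, 0, 0.0], 1]] [ 4.99787323e-01 -2.35417039e-01  2.76072022e-02  8.12203239e+01]
```

Emit:
{"op": "send_rows", "data": {"motion": [[[-4,-1,-5],[0,0,0],1],[[-8,-2.2,-9.9],[0,0,0],1],[[-8,-2.2,-9.9],[0,0,0],1],[[-38.2,-22,-9.9],[0,0,-14.3],1],[[-38.2,-22,-9.9],[0,0,-14.3],1],[[-38.2,-22,-9.9],[0,0,-14.3],1],[[-38.2,-22,-9.9],[0,0,-14.3],1],[[-38.2,-22,-9.9],[0,0,-14.3],1],[[-38.2,-22,-9.9],[0,0,-14.3],1],[[-38.2,-22,-9.9],[0,0,-14.3],1]]}}

```text
t: 0.93
tool_pos: [0.4572, 0.2635, 0.3295]
tool_rot: [-0.0, 0.076, 0.997, 0.0]
ft_force: [0.2, 0.5, 0.4]
width: -0.0002
grasp_force: 0.0
```

```bash
python3 - <<'E'
from h import *
c=cur(); print(c)
for T in [[(.4995,-.235,.33,81.2)]]:
    o,c=rows(c,T); print(o,c)
E
```

```text
[ 0.45722683  0.26347466  0.32946136 81.22925799]
[[[-11.8, -48.6, -0.1], [0, 0, 0.0], 1]] [ 0.49974112 -0.23483501  0.33046136 81.22925799]
```

Emit:
{"op": "send_rows", "data": {"motion": [[[-11.8,-48.6,0],[0,0,0],1],[[-11.8,-48.6,0],[0,0,0],1],[[-11.8,-48.6,0],[0,0,0],1],[[-11.8,-48.6,0],[0,0,0],1],[[-11.8,-48.6,0],[0,0,0],1],[[-11.8,-48.6,0],[0,0,0],1],[[-11.8,-48.6,0],[0,0,0],1],[[-11.8,-48.6,0],[0,0,0],1],[[-11.8,-48.6,0],[0,0,0],1],[[-11.8,-48.6,0],[0,0,0],1]]}}

```text
t: 1.77
tool_pos: [0.4916, -0.1519, 0.3294]
tool_rot: [-0.0, 0.077, 0.997, 0.0]
ft_force: [1.5, 0.7, -0.8]
width: -0.0001
grasp_force: 0.0
```

```bash
python3 - <<'E'
from h import *
c=cur(); print(c)
for T in [[(.4995,-.235,.33,81.2),(.4995,-.235,.028,81.2)]]:
    o,c=rows(c,T); print(o,c)
E
```

```text
[ 0.49159771 -0.15194834  0.32940712 81.20911979]
[[[-2.1, -8.1, -0.1], [0, 0, 0.0], 1], [[-2.1, -8.1, 30.1], [0, 0, 0.0], 1]] [ 4.99971901e-01 -2.35206211e-01  2.84071208e-02  8.12091198e+01]
```

Emit:
{"op": "send_rows", "data": {"motion": [[[-1.0,-4,0],[0,0,0],1],[[-2.1,-8.1,0],[0,0,0],1],[[-2.1,-8.1,3],[0,0,0],1],[[-2.1,-8.1,7],[0,0,0],1],[[-2.1,-8.1,11],[0,0,0],1],[[-2.1,-8.1,15],[0,0,0],1],[[-2.1,-8.1,19],[0,0,0],1],[[-2.1,-8.1,23],[0,0,0],1],[[-2.1,-8.1,25],[0,0,0],1],[[-2.1,-8.1,25],[0,0,0],1]]}}

```text
t: 2.6
tool_pos: [0.4972, -0.2306, 0.0736]
tool_rot: [-0.004, 0.077, 0.997, 0.003]
ft_force: [0.3, 0.7, -0.7]
width: -0.0003
grasp_force: 0.0
```

```bash
python3 - <<'E'
from h import *
c=cur(); print(c)
n=np.array([np.cos(np.radians(81.2)),np.sin(np.radians(81.2))])
L=lambda x:(*(np.array([.5205,-.0998])+(x-.0145)*n),.028,81.2)
for T in [[L(-.12),L(-.08),L(-.005)]]:
    o,c=rows(c,T); print(o,c)
E
```

```text
[ 4.97202332e-01 -2.30596964e-01  7.36166038e-02  8.12157039e+01]
[[[-0.3, -0.2, 4.6], [0, 0, 0.0], 1], [[-0.3, 3.8, 4.6], [0, 0, 0.0], 1], [[-0.3, 11.3, 4.6], [0, 0, 0.0], 1]] [ 5.17423935e-01 -1.19380568e-01  2.76166038e-02  8.12157039e+01]
```

Emit:
{"op": "send_rows", "data": {"motion": [[[0,0,0],[0,0,0],1],[[-0.1,0,1],[0,0,0],1],[[-0.2,0,2],[0,0,0],1],[[-0.3,0,3],[0,0,0],1],[[-0.3,0,4],[0,0,0],1],[[-0.3,0,4.6],[0,0,0],1],[[-0.3,0,4.6],[0,0,0],1],[[-0.3,0,4.6],[0,0,0],1],[[-0.3,0,4.6],[0,0,0],1],[[-0.3,0,4.6],[0,0,0],1]]}}

```text
t: 3.43
tool_pos: [0.5037, -0.2338, 0.0342]
tool_rot: [0.0, 0.077, 0.997, -0.0]
ft_force: [-0.1, -0.4, -0.3]
width: 0.0003
grasp_force: 0.0
```

```bash
python3 - <<'E'
from h import *
c=cur(); print(c)
cv2.imwrite("pics/s2.png",eyes.capture("scene")[150:450,150:550,::-1].repeat(2,0).repeat(2,1))
n=np.array([np.cos(np.radians(81.2)),np.sin(np.radians(81.2))])
L=lambda x:(*(np.array([.5205,-.0998])+(x-.0145)*n),.028,81.2)
for T in [[L(-.12),L(-.08),L(-.005)]]:
    o,c=rows(c,T); print(o,c)
E
```

```text
[ 5.03743217e-01 -2.33830732e-01  3.42330893e-02  8.12195568e+01]
[[[0.4, 0.1, 0.6], [0, 0, 0.0], 1], [[0.4, 4.1, 0.6], [0, 0, 0.0], 1], [[0.4, 11.6, 0.6], [0, 0, 0.0], 1]] [ 5.17497323e-01 -1.18579595e-01  2.82330893e-02  8.12195568e+01]
```

View pics/s2.png

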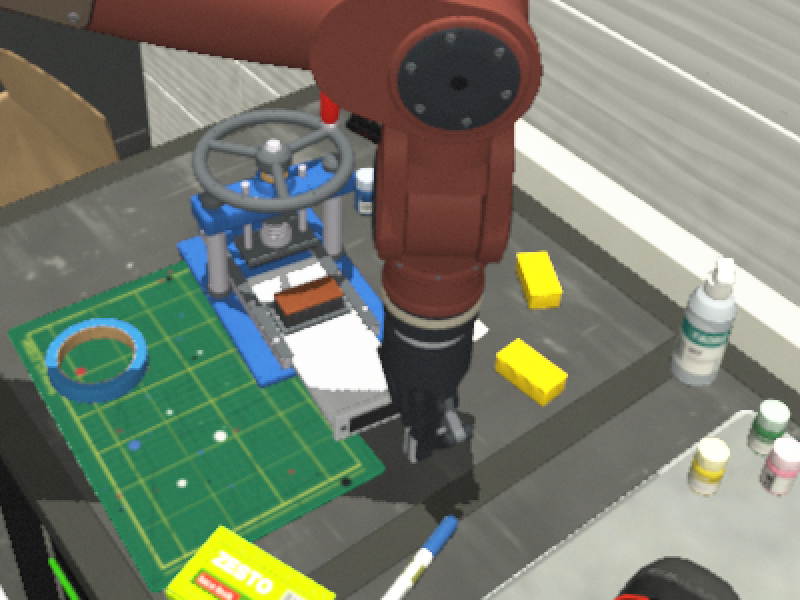

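Picture: fingers stand at about (425,440) in the crop, just in front of the bed plate (365,415), and nothing is in the way. Next I push.

Emit:
{"op": "send_rows", "data": {"motion": [[[0.4,1,0.6],[0,0,0],1],[[0.4,2,0.6],[0,0,0],1],[[0.4,3,0.6],[0,0,0],1],[[0.4,3.5,0.6],[0,0,0],1],[[0.4,4,0.6],[0,0,0],1],[[0.4,4.5,0.6],[0,0,0],1],[[0.4,5,0.6],[0,0,0],1],[[0.4,5.5,0.6],[0,0,0],1],[[0.4,6,0.6],[0,0,0],1],[[0.4,6.5,0.6],[0,0,0],1]]}}

```text
t: 4.32
tool_pos: [0.5099, -0.1687, 0.028]
tool_rot: [0.001, 0.077, 0.997, -0.0]
ft_force: [1.3, -2.2, 0.8]
width: -0.0
grasp_force: 1.4
```

Emit:
{"op": "send_rows", "data": {"motion": [[[0,0.5,0],[0,0,0],1],[[0,1,0],[0,0,0],1],[[0,1.5,0],[0,0,0],1],[[0,2,0],[0,0,0],1],[[0,2.5,0],[0,0,0],1],[[0,3,0],[0,0,0],1],[[0,3.4,0],[0,0,0],1],[[0,3.8,0],[0,0,0],1],[[0,4,0],[0,0,0],1],[[0,4,0],[0,0,0],1]]}}

```text
t: 5.15
tool_pos: [0.5152, -0.1283, 0.0274]
tool_rot: [-0.0, 0.076, 0.997, 0.0]
ft_force: [0.6, -0.3, 0.8]
width: -0.0002
grasp_force: 0.0
```

```bash
python3 - <<'E'
from h import *
c=cur(); n=np.array([np.cos(np.radians(81.2)),np.sin(np.radians(81.2))])
print(c, "to home cm",100*((np.array([.5205,-.0998])-.0145*n-c[:2])@n), 100*((np.array([.5205,-.0998])-c[:2])@[n[1],-n[0]]))
E
```

```text
[ 5.15175674e-01 -1.28344363e-01  2.73740777e-02  8.12574284e+01] to home cm 1.4522896495818942 0.08947664661246171
```

Emit:
{"op": "send_rows", "data": {"motion": [[[0,0.2,0],[0,0,0],1],[[0,0.4,0],[0,0,0],1],[[0,0.6,0],[0,0,0],1],[[0,0.8,0],[0,0,0],1],[[0,0.9,0],[0,0,0],1],[[0,1,0],[0,0,0],1],[[0,1.1,0],[0,0,0],1],[[0,1.2,0],[0,0,0],1],[[0,1.2,0],[0,0,0],1],[[0,1.2,0],[0,0,0],1]]}}

```text
t: 5.98
tool_pos: [0.5174, -0.1171, 0.0277]
tool_rot: [0.0, 0.076, 0.997, 0.0]
ft_force: [0.1, -0.2, -0.6]
width: -0.0002
grasp_force: 0.1
```

Emit:
{"op": "send_rows", "data": {"motion": [[[0,0.05,0],[0,0,0],1],[[0,0.1,0],[0,0,0],1],[[0,0.15,0],[0,0,0],1],[[0,0.2,0],[0,0,0],1],[[0,0.25,0],[0,0,0],1],[[0,0.3,0],[0,0,0],1],[[0,0.3,0],[0,0,0],1],[[0,0.3,0],[0,0,0],1],[[0,0.3,0],[0,0,0],1],[[0,0.3,0],[0,0,0],1]]}}

```text
t: 6.82
tool_pos: [0.5179, -0.1143, 0.0277]
tool_rot: [0.0, 0.077, 0.997, 0.0]
ft_force: [0.3, -1.5, 0.1]
width: 0.0001
grasp_force: 0.6
```

Emit:
{"op": "send_rows", "data": {"motion": [[[0,0.05,0],[0,0,0],1],[[0,0.1,0],[0,0,0],1],[[0,0.15,0],[0,0,0],1],[[0,0.2,0],[0,0,0],1],[[0,0.2,0],[0,0,0],1],[[0,0.2,0],[0,0,0],1],[[0,0.2,0],[0,0,0],1],[[0,0.2,0],[0,0,0],1],[[0,0.2,0],[0,0,0],1],[[0,0.2,0],[0,0,0],1]]}}

```text
t: 7.65
tool_pos: [0.5181, -0.1131, 0.0277]
tool_rot: [0.0, 0.077, 0.997, -0.001]
ft_force: [-0.3, -4.8, 0.1]
width: -0.0001
grasp_force: 2.8
```

```bash
python3 - <<'E'
from h import *
s=state(); print(cur(),s['ft_force'],s['tau'])
E
```

```text
[ 5.18105105e-01 -1.13053259e-01  2.77387277e-02  8.11942845e+01] [-0.31540862 -4.81889448  0.13476247] [ 2.99547784e+00 -4.58261383e+01  4.70500517e+01  1.02106869e+00
  1.44034635e+00 -2.78348615e-02]
```

Emit:
{"op": "send_rows", "data": {"motion": [[[0,0.1,0],[0,0,0],1],[[0,0.2,0],[0,0,0],1],[[0,0.3,0],[0,0,0],1],[[0,0.3,0],[0,0,0],1],[[0,0.3,0],[0,0,0],1],[[0,0.3,0],[0,0,0],1],[[0,0.3,0],[0,0,0],1],[[0,0.3,0],[0,0,0],1],[[0,0.3,0],[0,0,0],1],[[0,0.3,0],[0,0,0],1]]}}

```text
t: 8.48
tool_pos: [0.5181, -0.1129, 0.0278]
tool_rot: [-0.0, 0.078, 0.997, -0.003]
ft_force: [-3.6, -20.6, -2.3]
width: -0.0002
grasp_force: 10.1
```

Bed is home: it stopped at y = -0.113 with the force climbing to 20 N. Next I retreat and go up.

Emit:
{"op": "send_rows", "data": {"motion": [[[0,-1,0],[0,0,0],1],[[0,-3,0],[0,0,0],1],[[0,-5,0],[0,0,0],1],[[0,-5,-4],[0,0,0],1],[[0,-5,-8],[0,0,0],1],[[0,-5,-12],[0,0,0],1],[[0,-5,-16],[0,0,0],1],[[0,-5,-20],[0,0,0],1],[[0,-5,-24],[0,0,0],1],[[0,-5,-28],[0,0,0],1]]}}

```text
t: 9.32
tool_pos: [0.5105, -0.1582, 0.3095]
tool_rot: [0.0, 0.076, 0.997, 0.001]
ft_force: [1.4, -0.7, -0.3]
width: 0.0
grasp_force: 0.0
```

Emit:
{"op": "send_rows", "data": {"motion": [[[0,0,0],[0,0,-7],1],[[0,0,-2],[0,0,-14],1],[[0,0,-2],[0,0,-21],1],[[0,0,-2],[0,0,-28],1],[[0,0,-2],[0,0,-35],1],[[0,0,-2],[0,0,-42],1],[[0,0,-2],[0,0,-49],1],[[0,0,-2],[0,0,-56],1],[[0,0,-2],[0,0,-56],1],[[0,0,-2],[0,0,-56],1]]}}

```text
t: 10.15
tool_pos: [0.5108, -0.1586, 0.3274]
tool_rot: [0.0, -0.399, 0.917, 0.0]
ft_force: [-0.8, 0.1, -0.3]
width: 0.0001
grasp_force: 0.0
```

```bash
python3 - <<'E'
from h import *
s=state(); c=cur(); print(c,np.degrees(s['joints']))
im=eyes.capture("scene"); cv2.imwrite("pics/s3.png",im[:,:,::-1]); im2=eyes.capture("side"); cv2.imwrite("pics/d3.png",im2[:,:,::-1])
def blob(f,x0,x1,y0,y1):
    a=cv2.imread(f).astype(int)[y0:y1,x0:x1]; m=(a[:,:,2]>120)&(a[:,:,1]<50)&(a[:,:,0]<60); v,u=np.nonzero(m); return len(u),u.mean()+x0,v.mean()+y0,u.min()+x0,u.max()+x0,v.min()+y0,v.max()+y0
for f in("scene0","s3"): print(f,blob(f"pics/{f}.png",220,345,150,270))
for f in("side0","d3"): print(f,blob(f"pics/{f}.png",320,440,170,270))
o,c=rows(c,[(.633,.106,.33,200)]); print(o,c)
E
```

```text
[  0.51082248  -0.15857225   0.32743937 137.0135586 ] [-3.12913472e+01 -2.74605623e+00  6.82781472e+00  9.96067762e+01
  3.97131932e-02 -7.83049059e+01]
scene0 (144, np.float64(314.4166666666667), np.float64(201.71527777777777), np.int64(310), np.int64(318), np.int64(193), np.int64(211))
s3 (118, np.float64(314.03389830508473), np.float64(203.22881355932202), np.int64(310), np.int64(319), np.int64(194), np.int64(211))
side0 (139, np.float64(339.9064748201439), np.float64(218.70503597122303), np.int64(335), np.int64(345), np.int64(210), np.int64(227))
d3 (124, np.float64(339.88709677419354), np.float64(218.74193548387098), np.int64(336), np.int64(344), np.int64(211), np.int64(226))
[[[-27.7, 9.1, -0.3], [0, 0, -63.0], 1]] [6.33120214e-01 1.06103524e-01 3.30439370e-01 2.00013559e+02]
```

Emit:
{"op": "send_rows", "data": {"motion": [[[-3,1,0],[0,0,-7],1],[[-6,2,0],[0,0,-14],1],[[-9,3,0],[0,0,-21],1],[[-12,4,0],[0,0,-28],1],[[-15,5,0],[0,0,-35],1],[[-18,6,0],[0,0,-42],1],[[-21,7,0],[0,0,-49],1],[[-24,8,0],[0,0,-56],1],[[-27.7,9.1,0],[0,0,-60],1],[[-27.7,9.1,0],[0,0,-60],1]]}}

```text
t: 11.08
tool_pos: [0.6333, 0.1116, 0.3254]
tool_rot: [-0.0, 0.807, -0.591, -0.002]
ft_force: [-1.0, -1.4, -0.3]
width: -0.0003
grasp_force: 0.0
```

Emit:
{"op": "send_rows", "data": {"motion": [[[0,0,0],[0,0,-7],1],[[0,0,0],[0,0,-14],1],[[0,0,0],[0,0,-21],1],[[0,0,0],[0,0,-28],1],[[0,0,0],[0,0,-35],1],[[0,0,0],[0,0,-42],1],[[0,0,0],[0,0,-49],1],[[0,0,0],[0,0,-56],1],[[0,0,0],[0,0,-57.5],1],[[0,0,0],[0,0,-57.5],1]]}}

```text
t: 11.92
tool_pos: [0.6322, 0.1063, 0.3275]
tool_rot: [-0.0, 0.991, -0.134, -0.0]
ft_force: [-0.4, -0.4, -0.7]
width: -0.0001
grasp_force: 0.0
```

```bash
python3 - <<'E'
from h import *
s=state(); c=cur(); print(c,np.degrees(s['joints']))
o,c=rows(c,[(.6335,.1113,.33,254.7),(.6335,.1113,.202,254.7)]); print(o,c)
E
```

```text
[   0.63215973    0.10631416    0.32749964 -105.35766588] [-2.12486132e+00  1.65985690e+01  2.76460345e+01  1.01062141e+02
  1.50834894e-02 -1.66767199e+02]
[[[0.0, -0.5, -0.3], [0, 0, -0.1], 1], [[0.0, -0.5, 12.5], [0, 0, -0.1], 1]] [   0.63348395    0.11113561    0.20249964 -105.25766588]
```

Emit:
{"op": "send_rows", "data": {"motion": [[[0,-0.5,0],[0,0,0],1],[[0,-0.5,3],[0,0,0],1],[[0,-0.5,6],[0,0,0],1],[[0,-0.5,9],[0,0,0],1],[[0,-0.5,11],[0,0,0],1],[[0,-0.5,12],[0,0,0],1],[[0,-0.5,12.5],[0,0,0],1],[[0,-0.5,12.5],[0,0,0],1],[[0,-0.5,12.5],[0,0,0],1],[[0,-0.5,12.5],[0,0,0],1]]}}

```text
t: 12.75
tool_pos: [0.6344, 0.1111, 0.2046]
tool_rot: [-0.0, 0.991, -0.133, 0.001]
ft_force: [-0.5, 0.3, 0.4]
width: 0.0003
grasp_force: 0.0
```

```bash
python3 - <<'E'
from h import *
c=cur(); print(c, state()['ft_force'])
im=eyes.capture("side"); a=cv2.resize(im[120:300,260:500,::-1],None,fx=3,fy=3); cv2.imwrite("pics/d4.png",a)
n=np.array([np.cos(np.radians(254.7)),np.sin(np.radians(254.7))])
for k in (.008,.003,.0): print(rows(c,[(*(np.array([.6203,.0631])-(.025+k)*n),.202,254.7)],2)[0])
E
```

```text
[   0.63440133    0.11112199    0.20458977 -105.30739168] [-0.54180101  0.27705532  0.37581328]
[[[-0.09, 1.7, 0.26], [0, 0, -0.0], 1]]
[[[-0.09, 2.2, 0.26], [0, 0, -0.0], 1]]
[[[-0.09, 2.5, 0.26], [0, 0, -0.0], 1]]
```

View pics/d4.png

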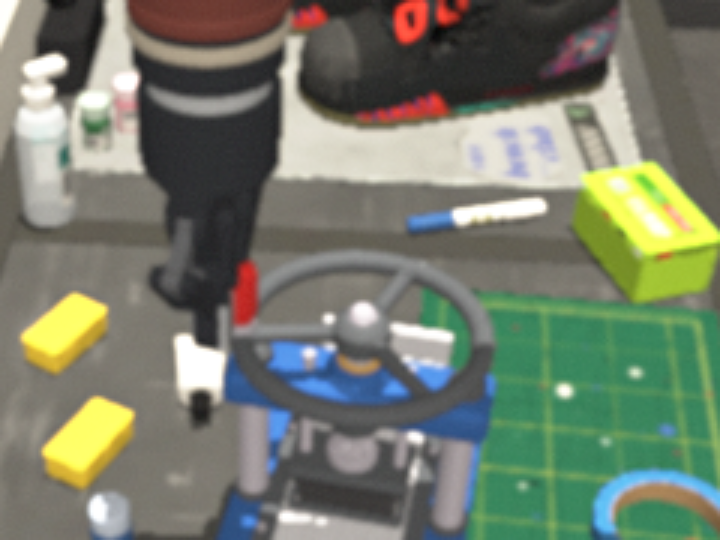

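Picture: tool at (205,300), handle at (246,290), with the finger standing behind it on the +y side. The wide knuckles sit above handle height. I'll approach until contact.

Emit:
{"op": "send_rows", "data": {"motion": [[[-0.1,0.5,0],[0,0,0],1],[[-0.1,1,0],[0,0,0],1],[[-0.1,1.4,0],[0,0,0],1],[[-0.1,1.6,0],[0,0,0],1],[[-0.1,1.7,0],[0,0,0],1],[[-0.1,1.8,0],[0,0,0],1],[[-0.1,1.9,0],[0,0,0],1],[[-0.1,2,0],[0,0,0],1],[[-0.1,2,0],[0,0,0],1],[[-0.1,2,0],[0,0,0],1]]}}

```text
t: 13.63
tool_pos: [0.6273, 0.0921, 0.2026]
tool_rot: [-0.0, 0.991, -0.133, -0.0]
ft_force: [0.1, 0.7, -0.6]
width: -0.0004
grasp_force: 0.0
```

Emit:
{"op": "send_rows", "data": {"motion": [[[0,0.1,0],[0,0,0],1],[[0,0.2,0],[0,0,0],1],[[0,0.2,0],[0,0,0],1],[[0,0.2,0],[0,0,0],1],[[0,0.2,0],[0,0,0],1],[[0,0.2,0],[0,0,0],1],[[0,0.2,0],[0,0,0],1],[[0,0.2,0],[0,0,0],1],[[0,0.2,0],[0,0,0],1],[[0,0.2,0],[0,0,0],1]]}}

```text
t: 14.47
tool_pos: [0.6268, 0.0902, 0.2026]
tool_rot: [-0.0, 0.991, -0.133, 0.0]
ft_force: [1.0, 0.6, 0.3]
width: 0.0
grasp_force: 0.0
```

Emit:
{"op": "send_rows", "data": {"motion": [[[0,0.1,0],[0,0,0],1],[[0,0.2,0],[0,0,0],1],[[0,0.2,0],[0,0,0],1],[[0,0.2,0],[0,0,0],1],[[0,0.2,0],[0,0,0],1],[[0,0.2,0],[0,0,0],1],[[0,0.2,0],[0,0,0],1],[[0,0.2,0],[0,0,0],1],[[0,0.2,0],[0,0,0],1],[[0,0.2,0],[0,0,0],1]]}}

```text
t: 15.3
tool_pos: [0.6263, 0.0883, 0.2026]
tool_rot: [-0.0, 0.991, -0.133, 0.0]
ft_force: [-0.2, -0.1, -1.1]
width: 0.0
grasp_force: 0.0
```

Emit:
{"op": "send_rows", "data": {"motion": [[[0,0.1,0],[0,0,0],1],[[0,0.2,0],[0,0,0],1],[[0,0.2,0],[0,0,0],1],[[0,0.2,0],[0,0,0],1],[[0,0.2,0],[0,0,0],1],[[0,0.2,0],[0,0,0],1],[[0,0.2,0],[0,0,0],1],[[0,0.2,0],[0,0,0],1],[[0,0.2,0],[0,0,0],1],[[0,0.2,0],[0,0,0],1]]}}

```text
t: 16.13
tool_pos: [0.6258, 0.0863, 0.2027]
tool_rot: [-0.0, 0.991, -0.133, 0.0]
ft_force: [1.8, 1.8, 0.1]
width: 0.0003
grasp_force: 1.1
```

```bash
python3 - <<'E'
from h import *
s=state(); print(cur(), s['ft_force'],s['grasp_force'],s['moment'])
E
```

```text
[ 6.25784607e-01  8.62882044e-02  2.02685408e-01 -1.05280370e+02] [1.82923222 1.78234925 0.10091877] 1.0541539036785252 [ 0.35913394 -0.39281229  0.05242874]
```

```bash
cat > path.py <<'E'
from h import *
C=np.array([.5454,.0582]); PH0=3.7
def tool(s,d=.024):
    ph=np.radians(PH0-s); psi=PH0-90-s-19+38*s/360; p=np.radians(psi)
    xy=C+.075*np.array([np.cos(ph),np.sin(ph)])-d*np.array([np.cos(p),np.sin(p)])
    return (*xy,.2027-.003*s/360,psi)
def plan(c,svals):
    T=[tool(s) for s in svals]
    o,c2=rows(c,T); return o,c2
E
python3 - <<'E'
from path import *
c=cur(); s0=0
print(tool(0),c)
for k in range(3):
    sv=[s0+4*(i+1) for i in range(10)]; o,c=plan(c,sv); s0+=40
    print(s0,json.dumps(o),np.round(c,4),np.round(tool(s0),4))
E
```

```text
(np.float64(0.6265766245695823), np.float64(0.086189301161959), 0.2027, -105.3) [ 6.25784607e-01  8.62882044e-02  2.02685408e-01 -1.05280370e+02]
40 [[[0.4, 0.5, 0.0], [0, 0, 3.6], 1], [[0.6, 1.0, 0.0], [0, 0, 7.2], 1], [[0.9, 1.6, 0.0], [0, 0, 10.8], 1], [[1.1, 2.1, 0.0], [0, 0, 14.3], 1], [[1.2, 2.7, 0.0], [0, 0, 17.9], 1], [[1.3, 3.3, 0.0], [0, 0, 21.5], 1], [[1.4, 3.8, 0.0], [0, 0, 25.1], 1], [[1.4, 4.4, 0.0], [0, 0, 28.6], 1], [[1.4, 5.0, 0.0], [0, 0, 32.2], 1], [[1.4, 5.6, 0.0], [0, 0, 35.8], 1]] [ 6.245000e-01  2.860000e-02  2.027000e-01 -1.410804e+02] [ 6.245000e-01  2.890000e-02  2.024000e-01 -1.410778e+02]
80 [[[0.2, 0.5, 0.0], [0, 0, 3.6], 1], [[0.5, 1.0, 0.0], [0, 0, 7.2], 1], [[0.7, 1.6, 0.0], [0, 0, 10.7], 1], [[0.8, 2.1, 0.0], [0, 0, 14.3], 1], [[0.9, 2.7, 0.0], [0, 0, 17.9], 1], [[1.0, 3.3, 0.1], [0, 0, 21.5], 1], [[1.0, 3.8, 0.1], [0, 0, 25.0], 1], [[1.0, 4.4, 0.1], [0, 0, 28.6], 1], [[1.0, 5.0, 0.1], [0, 0, 32.2], 1], [[0.9, 5.5, 0.1], [0, 0, 35.8], 1]] [ 5.874000e-01 -1.300000e-02  2.017000e-01 -1.768804e+02] [ 5.871000e-01 -1.330000e-02  2.020000e-01 -1.768556e+02]
120 [[[0.3, 0.6, 0.0], [0, 0, 3.6], 1], [[0.5, 1.1, 0.0], [0, 0, 7.1], 1], [[0.6, 1.6, 0.0], [0, 0, 10.7], 1], [[0.7, 2.2, 0.0], [0, 0, 14.3], 1], [[0.8, 2.7, 0.0], [0, 0, 17.9], 1], [[0.8, 3.3, 0.0], [0, 0, 21.4], 1], [[0.8, 3.9, 0.0], [0, 0, 25.0], 1], [[0.8, 4.4, 0.0], [0, 0, 28.6], 1], [[0.7, 5.0, 0.0], [0, 0, 32.2], 1], [[0.6, 5.5, 0.0], [0, 0, 35.8], 1]] [ 5.328000e-01 -2.200000e-02  2.017000e-01 -2.126804e+02] [ 5.324000e-01 -2.200000e-02  2.017000e-01 -2.126333e+02]
```

Emit:
{"op": "send_rows", "data": {"motion": [[[0.3,0.5,0],[0,0,3.6],1],[[0.6,1.0,0],[0,0,7.2],1],[[0.9,1.6,0],[0,0,10.8],1],[[1.1,2.1,0],[0,0,14.3],1],[[1.2,2.7,0],[0,0,17.9],1],[[1.3,3.3,0],[0,0,21.5],1],[[1.4,3.8,0],[0,0,25.1],1],[[1.4,4.4,0],[0,0,28.6],1],[[1.4,5.0,0],[0,0,32.2],1],[[1.4,5.6,0],[0,0,35.8],1]]}}

```text
t: 16.97
tool_pos: [0.6242, 0.0283, 0.2024]
tool_rot: [0.0, 0.902, -0.433, -0.0]
ft_force: [0.1, 1.6, -0.4]
width: 0.0002
grasp_force: 0.7
```

```bash
python3 - <<'E'
from path import *
s=state(); print(cur(),tool(40),s['ft_force'],s['grasp_force'],s['joint_velocities'].round(2))
E
```

```text
[ 6.24159339e-01  2.83321009e-02  2.02372776e-01 -1.41259809e+02] (np.float64(0.6245166099830054), np.float64(0.028877368056071828), 0.20236666666666667, -141.07777777777778) [ 0.062971    1.61186142 -0.44473965] 0.7278815200697863 [-0.12 -0.07 -0.08 -0.    0.    0.63]
```

Emit:
{"op": "send_rows", "data": {"motion": [[[0.2,0.5,0],[0,0,3.6],1],[[0.5,1.0,0],[0,0,7.2],1],[[0.7,1.6,0],[0,0,10.7],1],[[0.8,2.1,0],[0,0,14.3],1],[[0.9,2.7,0],[0,0,17.9],1],[[1.0,3.3,0.1],[0,0,21.5],1],[[1.0,3.8,0.1],[0,0,25],1],[[1.0,4.4,0.1],[0,0,28.6],1],[[1.0,5.0,0.1],[0,0,32.2],1],[[0.9,5.5,0.1],[0,0,35.8],1]]}}

```text
t: 17.8
tool_pos: [0.5871, -0.0135, 0.2015]
tool_rot: [0.0, 0.725, -0.689, 0.0]
ft_force: [2.6, -0.9, -0.8]
width: -0.0001
grasp_force: 1.1
```

Emit:
{"op": "send_rows", "data": {"motion": [[[0.3,0.6,0],[0,0,3.6],1],[[0.5,1.1,0],[0,0,7.1],1],[[0.6,1.6,0],[0,0,10.7],1],[[0.7,2.2,0],[0,0,14.3],1],[[0.8,2.7,0],[0,0,17.9],1],[[0.8,3.3,0],[0,0,21.4],1],[[0.8,3.9,0],[0,0,25],1],[[0.8,4.4,0],[0,0,28.6],1],[[0.7,5.0,0],[0,0,32.2],1],[[0.6,5.5,0],[0,0,35.8],1]]}}

```text
t: 18.63
tool_pos: [0.5322, -0.0224, 0.2015]
tool_rot: [-0.0, -0.478, 0.878, -0.0]
ft_force: [1.6, -2.0, -1.4]
width: -0.0004
grasp_force: 0.9
```

```bash
python3 - <<'E'
from path import *
c=cur(); s0=120; s=state(); print(c,tool(s0),s['ft_force'],s['grasp_force'],np.degrees(s['joints'])[5])
c[3]=-212.68
for k in range(3):
    sv=[s0+4*(i+1) for i in range(10)]; o,c=plan(c,sv); s0+=40
    print(s0,json.dumps(o),np.round(c,4),np.round(tool(s0),4))
E
```

```text
[ 5.32226334e-01 -2.23873830e-02  2.01495019e-01  1.47117136e+02] (np.float64(0.5323809921358172), np.float64(-0.02197874178450166), 0.2017, -212.63333333333335) [ 1.63469069 -2.02672163 -1.3800963 ] 0.9314470731260371 -73.57879828857835
160 [[[0.1, 0.5, 0.0], [0, 0, 3.5], 1], [[0.3, 1.1, 0.0], [0, 0, 7.1], 1], [[0.4, 1.6, 0.0], [0, 0, 10.7], 1], [[0.5, 2.2, 0.0], [0, 0, 14.3], 1], [[0.5, 2.7, 0.0], [0, 0, 17.8], 1], [[0.5, 3.3, 0.0], [0, 0, 21.4], 1], [[0.5, 3.8, 0.0], [0, 0, 25.0], 1], [[0.4, 4.4, 0.0], [0, 0, 28.6], 1], [[0.3, 4.9, 0.0], [0, 0, 32.2], 1], [[0.2, 5.4, 0.0], [0, 0, 35.7], 1]] [ 4.8570e-01  5.1000e-03  2.0150e-01 -2.4838e+02] [ 4.856000e-01  5.700000e-03  2.014000e-01 -2.484111e+02]
200 [[[0.1, 0.6, 0.0], [0, 0, 3.6], 1], [[0.3, 1.1, 0.0], [0, 0, 7.2], 1], [[0.3, 1.7, 0.0], [0, 0, 10.8], 1], [[0.4, 2.2, 0.0], [0, 0, 14.3], 1], [[0.4, 2.8, 0.0], [0, 0, 17.9], 1], [[0.3, 3.3, 0.0], [0, 0, 21.5], 1], [[0.3, 3.8, 0.0], [0, 0, 25.1], 1], [[0.1, 4.4, 0.0], [0, 0, 28.7], 1], [[0.0, 4.9, 0.0], [0, 0, 32.2], 1], [[-0.2, 5.4, 0.0], [0, 0, 35.8], 1]] [ 4.6770e-01  5.6000e-02  2.0150e-01 -2.8418e+02] [ 4.675000e-01  5.600000e-02  2.010000e-01 -2.841889e+02]
240 [[[0.1, 0.5, 0.0], [0, 0, 3.6], 1], [[0.2, 1.1, 0.1], [0, 0, 7.2], 1], [[0.2, 1.6, 0.1], [0, 0, 10.7], 1], [[0.2, 2.1, 0.1], [0, 0, 14.3], 1], [[0.2, 2.7, 0.1], [0, 0, 17.9], 1], [[0.1, 3.2, 0.1], [0, 0, 21.5], 1], [[0.0, 3.7, 0.1], [0, 0, 25.1], 1], [[-0.1, 4.2, 0.1], [0, 0, 28.6], 1], [[-0.3, 4.7, 0.1], [0, 0, 32.2], 1], [[-0.5, 5.2, 0.1], [0, 0, 35.8], 1]] [ 4.8520e-01  1.0520e-01  2.0050e-01 -3.1998e+02] [ 4.854000e-01  1.052000e-01  2.007000e-01 -3.199667e+02]
```

Emit:
{"op": "send_rows", "data": {"motion": [[[0.1,0.5,0],[0,0,3.5],1],[[0.3,1.1,0],[0,0,7.1],1],[[0.4,1.6,0],[0,0,10.7],1],[[0.5,2.2,0],[0,0,14.3],1],[[0.5,2.7,0],[0,0,17.8],1],[[0.5,3.3,0],[0,0,21.4],1],[[0.5,3.8,0],[0,0,25],1],[[0.4,4.4,0],[0,0,28.6],1],[[0.3,4.9,0],[0,0,32.2],1],[[0.2,5.4,0],[0,0,35.7],1]]}}

```text
t: 19.47
tool_pos: [0.4857, 0.0052, 0.2015]
tool_rot: [-0.0, -0.186, 0.983, -0.0]
ft_force: [0.9, -1.7, -0.2]
width: 0.0
grasp_force: 0.9
```

Emit:
{"op": "send_rows", "data": {"motion": [[[0.1,0.6,0],[0,0,3.6],1],[[0.3,1.1,0],[0,0,7.2],1],[[0.3,1.7,0],[0,0,10.8],1],[[0.4,2.2,0],[0,0,14.3],1],[[0.4,2.8,0],[0,0,17.9],1],[[0.3,3.3,0],[0,0,21.5],1],[[0.3,3.8,0],[0,0,25.1],1],[[0.1,4.4,0],[0,0,28.7],1],[[0,4.9,0],[0,0,32.2],1],[[-0.2,5.4,0],[0,0,35.8],1]]}}

```text
t: 20.3
tool_pos: [0.4675, 0.0562, 0.2015]
tool_rot: [-0.0, 0.125, 0.992, -0.001]
ft_force: [-1.8, -1.0, -0.3]
width: -0.0001
grasp_force: 1.0
```

Emit:
{"op": "send_rows", "data": {"motion": [[[0.1,0.5,0],[0,0,3.6],1],[[0.2,1.1,0.1],[0,0,7.2],1],[[0.2,1.6,0.1],[0,0,10.7],1],[[0.2,2.1,0.1],[0,0,14.3],1],[[0.2,2.7,0.1],[0,0,17.9],1],[[0.1,3.2,0.1],[0,0,21.5],1],[[0,3.7,0.1],[0,0,25.1],1],[[-0.1,4.2,0.1],[0,0,28.6],1],[[-0.3,4.7,0.1],[0,0,32.2],1],[[-0.5,5.2,0.1],[0,0,35.8],1]]}}

```text
t: 21.13
tool_pos: [0.485, 0.1055, 0.2002]
tool_rot: [-0.001, 0.424, 0.906, -0.001]
ft_force: [-2.0, -0.3, -0.4]
width: 0.0001
grasp_force: 1.0
```

```bash
python3 - <<'E'
from path import *
c=cur(); s0=240; s=state(); print(c,tool(s0),s['ft_force'],s['grasp_force'],np.degrees(s['joints'])[5])
for k in range(3):
    sv=[s0+4*(i+1) for i in range(10)] if k<2 else list(range(324,345,3))+[344,345,346]; o,c=plan(c,sv); s0+=40
    print(sv[-1],json.dumps(o),np.round(c,4),np.round(tool(s0),4))
E
```

```text
[ 0.48497082  0.10553928  0.20023091 39.83160592] (np.float64(0.48541057942552196), np.float64(0.10515896314043736), 0.2007, -319.9666666666667) [-1.99845546 -0.34420165 -0.44502122] 0.9799356483563315 47.34024113487593
280 [[[0.0, 0.5, 0.0], [0, 0, 3.4], 1], [[0.1, 1.1, 0.0], [0, 0, 7.0], 1], [[0.1, 1.6, 0.0], [0, 0, 10.5], 1], [[0.0, 2.1, 0.0], [0, 0, 14.1], 1], [[0.0, 2.6, 0.0], [0, 0, 17.7], 1], [[-0.1, 3.1, 0.0], [0, 0, 21.3], 1], [[-0.3, 3.6, 0.0], [0, 0, 24.8], 1], [[-0.5, 4.1, 0.0], [0, 0, 28.4], 1], [[-0.7, 4.6, 0.0], [0, 0, 32.0], 1], [[-0.9, 5.1, 0.0], [0, 0, 35.6], 1]] [0.5299 0.1313 0.2002 4.2316] [ 5.297000e-01  1.310000e-01  2.004000e-01 -3.557444e+02]
320 [[[0.0, 0.5, 0.0], [0, 0, 3.6], 1], [[0.0, 1.0, 0.0], [0, 0, 7.1], 1], [[0.0, 1.5, 0.0], [0, 0, 10.7], 1], [[-0.1, 2.0, 0.0], [0, 0, 14.3], 1], [[-0.2, 2.5, 0.0], [0, 0, 17.9], 1], [[-0.3, 3.0, 0.0], [0, 0, 21.4], 1], [[-0.5, 3.5, 0.0], [0, 0, 25.0], 1], [[-0.7, 4.0, 0.0], [0, 0, 28.6], 1], [[-1.0, 4.4, 0.0], [0, 0, 32.2], 1], [[-1.2, 4.8, 0.0], [0, 0, 35.8], 1]] [  0.5787   0.1229   0.2002 -31.5684] [ 5.792000e-01  1.226000e-01  2.000000e-01 -3.915222e+02]
346 [[[0.0, 0.6, 0.0], [0, 0, 3.5], 1], [[0.0, 0.9, 0.0], [0, 0, 6.2], 1], [[-0.1, 1.3, 0.0], [0, 0, 8.9], 1], [[-0.1, 1.7, 0.0], [0, 0, 11.6], 1], [[-0.2, 2.1, 0.0], [0, 0, 14.3], 1], [[-0.3, 2.4, 0.0], [0, 0, 16.9], 1], [[-0.4, 2.8, 0.0], [0, 0, 19.6], 1], [[-0.5, 3.0, 0.0], [0, 0, 21.4], 1], [[-0.6, 3.1, 0.0], [0, 0, 22.3], 1], [[-0.6, 3.2, 0.0], [0, 0, 23.2], 1]] [  0.6028   0.101    0.2002 -54.7684] [ 6.110e-01  8.520e-02  1.997e-01 -4.273e+02]
```

Emit:
{"op": "send_rows", "data": {"motion": [[[0,0.5,0],[0,0,3.4],1],[[0.1,1.1,0],[0,0,7],1],[[0.1,1.6,0],[0,0,10.5],1],[[0,2.1,0],[0,0,14.1],1],[[0,2.6,0],[0,0,17.7],1],[[-0.1,3.1,0],[0,0,21.3],1],[[-0.3,3.6,0],[0,0,24.8],1],[[-0.5,4.1,0],[0,0,28.4],1],[[-0.7,4.6,0],[0,0,32],1],[[-0.9,5.1,0],[0,0,35.6],1]]}}

```text
t: 21.97
tool_pos: [0.5299, 0.1313, 0.2002]
tool_rot: [-0.001, 0.681, 0.733, -0.001]
ft_force: [-1.7, -1.0, -0.8]
width: -0.0
grasp_force: 1.0
```

Emit:
{"op": "send_rows", "data": {"motion": [[[0,0.5,0],[0,0,3.6],1],[[0,1,0],[0,0,7.1],1],[[0,1.5,0],[0,0,10.7],1],[[-0.1,2,0],[0,0,14.3],1],[[-0.2,2.5,0],[0,0,17.9],1],[[-0.3,3,0],[0,0,21.4],1],[[-0.5,3.5,0],[0,0,25],1],[[-0.7,4,0],[0,0,28.6],1],[[-1,4.4,0],[0,0,32.2],1],[[-1.2,4.8,0],[0,0,35.8],1]]}}

```text
t: 22.8
tool_pos: [0.5788, 0.1231, 0.2001]
tool_rot: [-0.0, 0.873, 0.488, -0.001]
ft_force: [-1.7, 0.8, -1.3]
width: -0.0001
grasp_force: 1.1
```

Emit:
{"op": "send_rows", "data": {"motion": [[[0,0.5,0],[0,0,3.5],1],[[0,0.9,0],[0,0,6.2],1],[[-0.1,1.3,0],[0,0,8.9],1],[[-0.1,1.7,0],[0,0,11.6],1],[[-0.2,2.1,0],[0,0,14.3],1],[[-0.3,2.4,0],[0,0,16.9],1],[[-0.4,2.8,0],[0,0,19.6],1],[[-0.5,3,0],[0,0,21.4],1],[[-0.6,3.1,0],[0,0,22.3],1],[[-0.6,3.2,0],[0,0,23.2],1]]}}

```text
t: 23.63
tool_pos: [0.603, 0.1013, 0.2003]
tool_rot: [-0.0, 0.953, 0.304, -0.001]
ft_force: [-2.0, 0.8, -0.1]
width: 0.0001
grasp_force: 1.1
```

```bash
python3 - <<'E'
from path import *
c=cur(); s=state(); print(c,tool(346),s['ft_force'],s['grasp_force'],np.degrees(s['joints'])[5])
for n,(x0,x1,y0,y1) in (("scene",(220,345,150,270)),("side",(320,440,170,270))):
    im=eyes.capture(n); cv2.imwrite(f"pics/{n}5.png",im[:,:,::-1]); a=im.astype(int)[y0:y1,x0:x1]; m=(a[:,:,0]>120)&(a[:,:,1]<50)&(a[:,:,2]<60); v,u=np.nonzero(m)
    if len(u): print(n,len(u),u.mean()+x0,v.mean()+y0,u.min()+x0,u.max()+x0,v.min()+y0,v.max()+y0)
def H(s): f=np.radians(PH0-s); return (*(C+.075*np.array([np.cos(f),np.sin(f)])),.231-.0006-.006*s/360)
for s_ in (0,346,350,355,360): print(s_,proj("scene",H(s_)),proj("side",H(s_)))
E
```

```text
[  0.60301869   0.1013495    0.20030965 -54.61466337] (np.float64(0.6030076302165734), np.float64(0.10060858997888446), 0.19981666666666667, -414.77777777777777) [-2.00185627  0.81284342 -0.13052191] 1.0560120301670395 141.92118277906718
scene 155 307.89032258064515 200.18709677419355 304 312 191 209
side 60 338.46666666666664 226.36666666666667 337 342 216 235
0 [[314.58656499 192.34260685]] [[339.54378377 206.28121337]]
346 [[308.07922666 191.24325547]] [[340.73865437 215.06527892]]
350 [[310.07052714 192.16316904]] [[340.13815221 213.31597843]]
355 [[312.40769857 193.4233113 ]] [[339.67834267 211.12377428]]
360 [[314.5599729 194.7991959]] [[339.53951077 208.9414264 ]]
```

```bash
python3 - <<'E'
from path import *
c=cur(); o,c=plan(c,[349,352,354,356,357,358,359,359.5,359.5,359.5]); print(json.dumps(o),c,tool(359.5))
E
```

```text
[[[-0.1, 0.4, 0.1], [0, 0, 2.9], 1], [[-0.1, 0.8, 0.1], [0, 0, 5.6], 1], [[-0.2, 1.0, 0.1], [0, 0, 7.3], 1], [[-0.2, 1.3, 0.1], [0, 0, 9.1], 1], [[-0.2, 1.4, 0.1], [0, 0, 10.0], 1], [[-0.2, 1.5, 0.1], [0, 0, 10.9], 1], [[-0.3, 1.6, 0.1], [0, 0, 11.8], 1], [[-0.3, 1.7, 0.1], [0, 0, 12.3], 1], [[-0.3, 1.7, 0.1], [0, 0, 12.3], 1], [[-0.3, 1.7, 0.1], [0, 0, 12.3], 1]] [  0.61064728   0.08578602   0.1994463  -66.89051937] (np.float64(0.6107643037580004), np.float64(0.0857608126390077), 0.19970416666666665, -426.85277777777776)
```

Emit:
{"op": "send_rows", "data": {"motion": [[[-0.1,0.3,0],[0,0,2.9],1],[[-0.1,0.6,0],[0,0,5.6],1],[[-0.2,0.9,0],[0,0,7.3],1],[[-0.2,1.1,0],[0,0,9.1],1],[[-0.2,1.3,0],[0,0,10],1],[[-0.2,1.4,0],[0,0,10.9],1],[[-0.3,1.5,0],[0,0,11.8],1],[[-0.3,1.6,0],[0,0,12.3],1],[[-0.3,1.6,0],[0,0,12.3],1],[[-0.3,1.6,0],[0,0,12.3],1]]}}

```text
t: 24.57
tool_pos: [0.6105, 0.0866, 0.2007]
tool_rot: [0.0, 0.98, 0.201, 0.0]
ft_force: [-0.4, -0.8, 0.4]
width: 0.0001
grasp_force: 0.4
```

```bash
cat > meas.py <<'E'
from path import *
print(cur(),state()['ft_force'],state()['grasp_force'])
def H(s,z): f=np.radians(PH0-s); return (*(C+.075*np.array([np.cos(f),np.sin(f)])),z)
for n,(x0,x1,y0,y1) in (("scene",(220,345,150,270)),("side",(320,440,170,270))):
    ref=cv2.imread(f"pics/{n}0.png")[:,:,::-1]; im=eyes.capture(n); r=[]
    for a in (ref,im):
        a=a.astype(int)[y0:y1,x0:x1]; m=np.clip((a[:,:,0]-np.maximum(a[:,:,1],a[:,:,2])-40)/120,0,1); v,u=np.indices(m.shape)
        if m.sum()>5: r.append(np.array([m.sum(),(u*m).sum()/m.sum()+x0,(v*m).sum()/m.sum()+y0]))
    print(n,[x.round(2) for x in r],"predicted shift at 355,360:",[(proj(n,H(s,.204-.006*s/360))-proj(n,H(0,.204)))[0].round(2) for s in (355,360)])
E
python3 meas.py
```

```text
[  0.61045942   0.08655317   0.20069222 -66.86461921] [-0.3539196  -0.75177894  0.44473381] 0.3759129987156484
scene [array([129.61, 314.45, 200.24]), array([112.47, 314.06, 203.41])] predicted shift at 355,360: [array([-2.15,  1.  ]), array([-0.03,  2.39])]
side [array([164.98, 339.93, 215.17]), array([ 41.82, 336.61, 220.7 ])] predicted shift at 355,360: [array([0.13, 4.76]), array([-0.  ,  2.55])]
```

Emit:
{"op": "send_rows", "data": {"motion": [[[0,-0.5,0],[0,0,0],1],[[0,-1.5,0],[0,0,0],1],[[0,-2.5,0],[0,0,0],1],[[0,-3,-3],[0,0,0],1],[[0,-3,-7],[0,0,0],1],[[0,-3,-11],[0,0,0],1],[[0,-3,-14],[0,0,0],1],[[0,-7,-15],[0,0,0],1],[[0,-11,-15],[0,0,0],1],[[0,-15,-15],[0,0,0],1]]}}

```text
t: 25.5
tool_pos: [0.5509, 0.2264, 0.352]
tool_rot: [-0.0, 0.98, 0.2, 0.001]
ft_force: [0.7, 0.5, -0.3]
width: -0.0
grasp_force: 0.0
```

Emit:
{"op": "send_rows", "data": {"motion": [[[0,-4,0],[0,0,0],1],[[0,-8,0],[0,0,0],1],[[0,-12,0],[0,0,0],1],[[0,-15,0],[0,0,0],1],[[0,-15,0],[0,0,0],1],[[0,-15,0],[0,0,0],1],[[0,-15,0],[0,0,0],1],[[0,-15,0],[0,0,0],1],[[0,-15,0],[0,0,0],1],[[0,-15,0],[0,0,0],1]]}}

```text
t: 26.33
tool_pos: [0.495, 0.3573, 0.3507]
tool_rot: [-0.002, 0.979, 0.204, -0.0]
ft_force: [1.0, 0.4, -0.1]
width: -0.0
grasp_force: 0.0
```

```bash
python3 meas.py; python3 - <<'E'
from h import *
a=cv2.resize(eyes.capture("scene")[180:380,230:380,::-1],None,fx=3,fy=3,interpolation=cv2.INTER_CUBIC); b=cv2.resize(eyes.capture("side")[195:345,310:440,::-1],None,fx=2.6,fy=2.6,interpolation=cv2.INTER_CUBIC)
c=np.zeros((600,800,3),np.uint8); c[:,:450]=a; c[:390,455:455+338]=b
cv2.imwrite("pics/crop6.png",c)
E
```

```text
[  0.49501177   0.35729496   0.35066826 -66.50036548] [ 1.03656834  0.41272259 -0.06187459] 0.0
scene [array([129.61, 314.45, 200.24]), array([131.16, 314.07, 202.44])] predicted shift at 355,360: [array([-2.15,  1.  ]), array([-0.03,  2.39])]
side [array([164.98, 339.93, 215.17]), array([183.12, 339.92, 218.41])] predicted shift at 355,360: [array([0.13, 4.76]), array([-0.  ,  2.55])]
```

View pics/crop6.png

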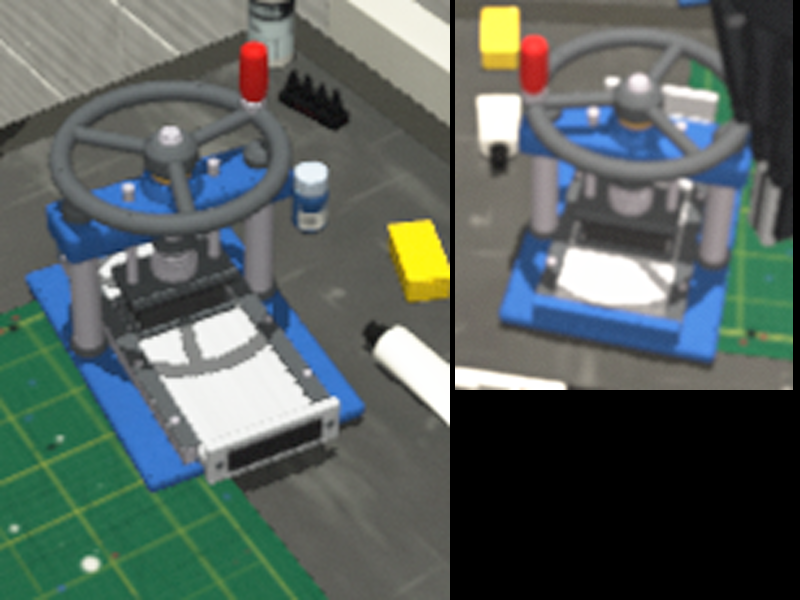

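Picture: bed is home, with its plate at (270,440) against the base. The block is under the pad, and the handle at (253,72) is back at its start to within about 1°. Bystanders have not moved and the fingers are clear.

```bash
python3 -c "
from plant import bot
print(bot.close_job())"
```

```text
the job is handed in; nothing more can be done
None
```

The job is handed in: the bed is fully home, the wheel has made one clockwise turn with the handle within about 1° of its start, the block was never touched, and the fingers are clear.

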